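Load a capacitor into the guarded test box with the loading boat

ROBOT

A 7-joint arm with a two-finger parallel gripper is mounted at the origin on a cart in front of the work surface, level with it; the furniture and walls round the work are solid. World frame = base frame: x ahead of the robot, y to its left, z up, the work surface at z = 0. Lengths are in mm, angles in rad, forces in N, time in s.
With the tool pointing down it reaches from about 375 to 925 mm from the base axis. Payload 3.1 kg.
Tool frame: the origin (TCP) lies on the centre line of the jaws, within the pads' length; the fingertips stand 25 mm ahead of it and the grasp point (between the pads) lies 6 mm ahead of it (finger_overhang is the distance from the TCP to the fingertips, in mm); z points along the fingers, y is the line along which they close (so a half turn about z gives the same grasp; the last joint's range is limited). The gripper opens to 85 mm and grips with 20 to 120 N. Pads are 22 mm wide; open, the fingers measure 114 mm over their backs; the gripper's body (76 mm by 85 mm) begins 54 mm behind the grasp point. The pads swing forward as they close: fully open they stand 13 mm farther back than shut.
Start: joints at [1.165, 0.383, 0.044, 1.598, -0.018, 1.161, -0.05], TCP at [196.945, -619.448, 256.269] pointing down, gripper open.
Joint ranges: [-2.61, 2.61], [-0.41, 2.15], [-1.48, 1.57], [0, 2.5], [-1.57, 4.71], [0.05, 1.97], [-2.85, 2.85]. Speed limits (rad/s): [2.79, 2.79, 3.14, 3.14, 3.14, 3.14, 3.14].

INTERFACE

Orientations are given as a unit quaternion [w, x, y, z].
In Python, from bench import * gives the robot as it stands.
- The arm moves only by the tool step_arm, never from a script. Its argument "steps" is a list of rows, each an object of numbers: "tx", "ty", "tz": the shift along the tool's x, y, z in mm; "rx", "ry", "rz": the turn, a rotation vector about the tool's x, y, z in degrees; "gripper": the opening in per cent of the stroke, from 0 (shut) to 100 (fully open). In form: [{"tx": .., "ty": .., "tz": .., "rx": .., "ry": .., "rz": .., "gripper": ..}, ...]. A call has 1 to 20 rows; each row is the pose to reach, as a shift and turn from the pose commanded when the call began, along the tool's axes at that moment; what a row does not reach only later rows make up. A row lasts 1/12 s, in which the tool goes at most 41.7 mm and 7.16 degrees, less where a joint would pass 70% of its speed; a pose out of reach is approached as far as the arm can. A call with a gripper value outside its range is refused whole. The fingers move at their own pace and stop on an object; the grip force is fixed at half the most. Time passes only in rows, so rows that repeat a pose let the fingers close. It gives the time, the measured TCP pose, the force, the opening and the grip force at its end, in the units of the state.
- get_obs(): the state, without advancing time (a new reading comes with each control period).
- get_image(name): name is "scene" or "top" or "wrist"; returns a dict with "pixels" (420x560x3 uint8, red, green, blue), "camera_matrix" (3x3 intrinsics, pixels), "R" (3x3) and "t" (3): a world point X has camera coordinates R X + t; the wrist camera has in their place "hand_eye" (4x4, takes a point from camera to tool coordinates, whose origin is the TCP and whose axes are the flange's). Camera axes: x right, y down, z forward; pixel columns grow to the right and rows downward; lengths in mm; the calibration is good to about 2 mm. A picture is of the moment at which its call begins: read the wrist's pose just before it. There is no depth.
- sign_off(): hands the job in; it is judged then, once.
Trained networks look in the newest picture that a camera, given by its name, has taken for a name from the list of things; names that differ only in an ending like _2 or _b are one class to them, and where a whole thing is asked for, a point or a joint stands for the part that bears it (a point fixed in the world has none). Each returns a list of dicts, best first, with "p" (0 to 1); they miss things now and then, are a little off and sometimes report something else, mostly with a low value. They report only what shows in the picture. A call takes as long as a camera call. They do not tell look-alikes from the thing itself.
- search_frame(label, camera): "rect" ([centre column, centre row, width, height] in pixels, round what is visible of it).
- landmark_of(label, camera): "point" ([row, column] in pixels: a listed point, or the origin of a listed thing).
The state is a dict: "clock": time; "joint_positions": joint angles; "dq": joint speeds; "joint_torque": joint torques, N m; "ee_pos": TCP position; "eef_rot": TCP orientation; "wrist_force": force on the tool from outside, world axes, zero at the start; "wrist_torque": the same for the moment, N m; "grip_width": finger opening in mm; "gripper_force": force on a finger pad.
Only numpy, scipy, OpenCV 4.12 (cv2) and the standard library are available. Lean on these libraries where they do the work, as an engineer would, in place of code of your own. Each camera call takes 0.05 s, during which the arm holds its last target. There are 200 camera calls.

TASK

Slide the loading boat, with the big capacitor lying in it, through the slot in the cover plate until its tray is wholly inside the guarded box, without the boat or the capacitor touching the cover plate at any time. Then tip the boat inside, so that the capacitor rolls out into the trough (the end of the boat's crossbar on the tray's open side can be pressed down for this), and let the boat settle back flat with its tray still inside. Leave the screwdriver, pot and tin beside the bench where they are.

Things in the scene. Friction and masses are not known exactly. Their poses are not given: they have to be found in the camera images.
- loader: Fixed loading bench with the guarded box at its far end. Origin at worktop height under the middle of the slot, in the cover plate's mid-plane; +x is the loading direction (into the box), y left of it, z up. Smooth flat aluminium bed, top 30 mm above the origin, no side guides: x -340 to +148, y -110 to +75; inside the box (x > 0) only y -30 to +75. All x, y in mm.
- cover: Upright grey cover plate on the front of the box, same origin and axes as loader; 4 mm thick (x -2 to +2), top 105 mm above the worktop. Slot 76 mm wide (y -38 to +38), 56 mm high, the bed being its lower edge. Boat and capacitor must not touch it. Behind it the box is open inside from x +2 to +148 (far wall); walls and wire guard reach 107 mm above the worktop.
- slot (a point): Middle of the slot's lower edge, on the bed.
- trough (a point): Middle of the trough floor in the box, beside the bed on its right (loader y -108 to -30, x +2 to +148), about 20 mm below the bed, sloping gently away from it.
- boat: Loose steel loading boat, about 0.35 kg, standing on the bed, free to slide any way; starts up to 10 mm off the centre line and turned up to 0.1 rad. Origin: underside of the keel, below the tray's middle; +x to the nose (into the slot), +y to its left. Keel and tail: flat bar 32 mm wide (y -16 to +16), 8 mm high, x -200 to +50.
- tray (a point): Middle of the boat's tray (boat x 0, y 0, z 17 mm). Tray x -50 to +50, y -30 to +30; left wall 36 mm, end walls 34 mm above the bed, the right (-y) side open. Its floor falls 10 degrees towards the left wall, so the capacitor stays in until the boat is tipped to its right by more than about 12 degrees.
- fin (a point): Middle of the upright fin on the boat's tail (boat x -152, y 0, z 25 mm): 8 mm thick across y, x -195 to -110, from 8 to 42 mm above the bed. Can be pinched from above.
- bar_mid (a point): Middle of the round crossbar on the end of the fin (boat x -190, y 0, z 44 mm): 12 mm thick, along y from -84 to +84. The boat can be pushed at this bar from behind.
- bar_end (a point): On the crossbar's axis near its right end (boat x -190, y -60, z 44 mm): the place to press. Pressed down here with 1 to 4 N, the boat rolls about the keel's right lower edge (boat y -16, z 0) until the bar's end meets the bed at about 0.54 rad; the bar moves down and outward on an arc. Let go, the boat falls back flat.
- can_center (a point): Centre of the big grey capacitor, a cylinder 30 mm in diameter and 70 mm long with two screw terminals on a black end, about 0.12 kg; it lies lengthwise in the tray, against the left wall, its top 46 mm above the bed.
- driver_red: Bystander: red-handled screwdriver, 169 mm long, on the worktop to the right of the bench. Origin under its middle.
- screw_tin: Bystander: round open tin with screws, 63 mm across, 29 mm high, on the worktop to the right of the box. Origin under its middle.
- flux_pot: Bystander: small round white pot with a tan lid, 38 mm across, 38 mm high, on the worktop to the right of the bench. Origin under its middle.
- can: The big grey capacitor, a loose cylinder 30 mm in diameter, 70 mm long, along its x; origin on its side surface (the underside as it starts), so it turns with rolling: use can_center.
There are look-alikes about, which are no part of the job. There is more than one size of the can; the one meant has the size given above.

How it is judged (in metres and radians):
On the way, in this order (a step that is already met when the one before it is completed fails the run):
1. the boat's tray is wholly inside the box, flat, with the capacitor still in it (x of boat in the frame of loader above 0.053 m and angle between boat's own z axis and vertical below 0.1 rad and z of can_center in the frame of boat above 0.022 m and y of can_center in the frame of boat between -0.02 and 0.03 m), for 0.2 s.
2. the boat is tipped over while its tray is inside (angle between boat's own z axis and vertical above 0.2 rad and x of boat in the frame of loader above 0.053 m), for 0.05 s.
At the end, for the whole second after the job is handed in: The capacitor lies at rest in the trough of the box (centre below 40 mm over the worktop), and the boat rests flat (within 0.1 rad) on the bed with its whole tray past the cover plate (origin more than 53 mm past the plate's mid-plane) (y of can_center in the frame of loader between -0.108 and -0.035 m and x of can_center in the frame of loader between 0.002 and 0.148 m and z of can_center in the frame of loader below 0.04 m and linear speed of can below 0.03 m/s and angle between boat's own z axis and vertical below 0.1 rad and x of boat in the frame of loader above 0.053 m and z of boat in the frame of loader above 0.025 m and linear speed of boat below 0.02 m/s); the robot touches nothing.
It fails at once if the boat or the capacitor touches the cover plate (contact force between any of boat, can and cover above 0.3 N).
It fails at once if a bystander is moved more than 30 mm (distance of any of driver_red, screw_tin, flux_pot from where it was at the start of the episode above 0.03 m).
It also fails if it takes over 54 s, if anything falls off the work surface, if the arm or the gripper's body presses on something with over 40 N, if the wrist force passes 120 N, or if a joint passes its speed limit or range.

## Working session

There is one attempt and no reset: what is moved stays moved. The work goes in short steps, Python scripts to look and compute and a tool call to move; the robot and the scene stay as the last step left them, time stands still between calls to the robot, and variables do not carry over. Pictures are saved under pics/ and viewed, at most 13 in all, crops included, and the job is handed in when it is done.

Besides the shell and the picture viewer there is one more tool, called by a JSON object that holds its "name" and its "arguments", one argument or row to a line. step_arm: Moves the arm, as the interface text tells. Its arguments: {"type":"object","properties":{"steps":{"type":"array"}},"required":["steps"]}

```bash
mkdir -p pics
cat > h.py <<'E'
from bench import *
import numpy as np, cv2
def snap(n,f=None):
    im=get_image(n)
    if f: cv2.imwrite('pics/'+f,cv2.cvtColor(im['pixels'],cv2.COLOR_RGB2BGR))
    return im
def ray(im,uv):
    K=np.array(im['camera_matrix']);R=np.array(im['R']);t=np.array(im['t'])
    d=R.T@np.linalg.inv(K)@np.array([uv[0],uv[1],1.]);return -R.T@t,d
def atz(im,uv,z):
    o,d=ray(im,uv);return o+d*(z-o[2])/d[2]
def proj(im,X):
    K=np.array(im['camera_matrix']);c=np.array(im['R'])@np.array(X)+np.array(im['t']);p=K@c;return p[:2]/p[2]
E
python3 - <<'E'
from h import *
o=get_obs();print(o['ee_pos'],o['eef_rot'],o['clock'])
ims={n:snap(n,n+'0.png') for n in('scene','top')}
for n in ims:
    print(n,'cam at',ray(ims[n],(0,0))[0])
    for l,z in [('slot',30),('trough',10),('tray',47),('fin',55),('bar_mid',74),('bar_end',74),('can_center',61),('boat',30),('loader',0),('driver_red',0),('screw_tin',0),('flux_pot',0)]:
        for r in landmark_of(l,n)[:2]:
            p=r['point'];print(l,round(r['p'],2),np.round(p),np.round(atz(ims[n],(p[1],p[0]),z)[:2]))
E
```

```text
[ 196.64885971 -618.61935504  254.87076967] [-1.29123378e-03  9.88177247e-01  1.53310129e-01 -2.55799574e-04] 0.0
scene cam at [174.69260495 665.73882913 896.72069692]
slot 0.91 [248. 280.] [557.  26.]
trough 0.92 [248. 242.] [646.  58.]
tray 0.7 [226. 317.] [509. -66.]
fin 0.62 [193. 365.] [ 452. -223.]
bar_mid 0.81 [185. 375.] [ 436. -242.]
bar_mid 0.58 [249. 276.] [545.  65.]
bar_end 0.63 [174. 359.] [ 490. -261.]
can_center 0.54 [161. 371.] [ 488. -342.]
can_center 0.39 [259. 279.] [530.  79.]
boat 0.66 [230. 319.] [505. -72.]
loader 0.55 [261. 281.] [548.  38.]
loader 0.2 [195. 367.] [ 463. -278.]
driver_red 0.8 [176. 311.] [ 630. -268.]
screw_tin 0.82 [206. 245.] [726. -74.]
screw_tin 0.53 [176. 358.] [ 516. -337.]
flux_pot 0.65 [200. 278.] [ 662. -141.]
flux_pot 0.43 [259. 278.] [557.  35.]
top cam at [ 485.90392529  -84.19286242 1059.22930588]
slot 0.59 [233. 234.] [557.  31.]
trough 0.69 [199. 223.] [650.  68.]
trough 0.39 [195. 298.] [ 665. -133.]
tray 0.61 [254. 272.] [505. -67.]
fin 0.7 [279. 333.] [ 447. -223.]
fin 0.48 [258. 274.] [495. -74.]
bar_mid 0.56 [284. 341.] [ 435. -240.]
bar_end 0.84 [258. 352.] [ 499. -266.]
bar_end 0.71 [195. 299.] [ 655. -133.]
can_center 0.72 [172. 277.] [714. -77.]
can_center 0.65 [259. 396.] [ 499. -380.]
boat 0.61 [253. 272.] [508. -68.]
loader 0.81 [231. 237.] [566.  27.]
loader 0.59 [235. 232.] [555.  39.]
driver_red 0.62 [212. 352.] [ 625. -280.]
screw_tin 0.78 [174. 275.] [722. -70.]
flux_pot 0.74 [239. 235.] [543.  31.]
flux_pot 0.55 [195. 300.] [ 668. -138.]
```

View pics/top0.png

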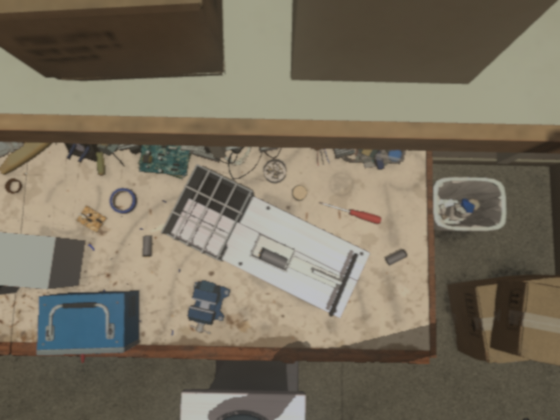

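View pics/scene0.png

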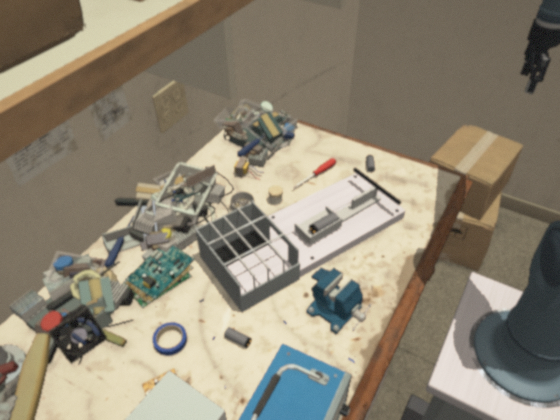

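Top view: the box is at about (210,215) px, the bed runs to about (350,285), the boat tray is at (272,255) and the crossbar runs (350,255)-(333,312). I'll enlarge it for exact edges.

Run:
```python
import cv2
a=cv2.imread('pics/top0.png')[160:325,155:380]
cv2.imwrite('pics/topc.png',cv2.resize(a,(788,578),interpolation=cv2.INTER_CUBIC))
```

```text
(no output)
```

View pics/topc.png

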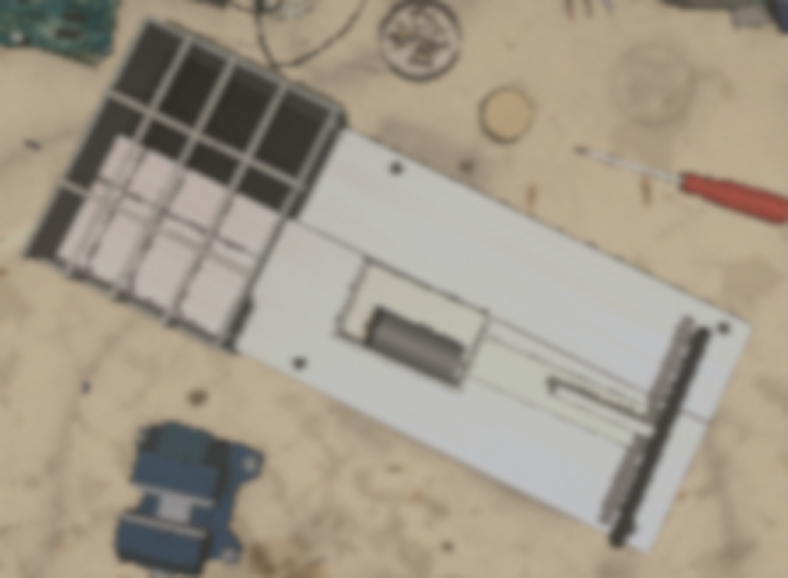

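```bash
cat > fit.py <<'E'
from h import *
from scipy.optimize import least_squares
im=snap('top')
def px(c): return np.array([155+c[0]/3.502,160+c[1]/3.502])
def w(p,X): c,s=np.cos(p[2]),np.sin(p[2]);return [p[0]+c*X[0]-s*X[1],p[1]+s*X[0]+c*X[1],X[2]]
def fit(obs,p0):
    r=lambda p:np.concatenate([proj(im,w(p,X))-px(c) for c,X in obs])
    s=least_squares(r,p0);return s.x,np.round(s.fun,1)
L=[((750,326),(-340,-110,30)),((648,552),(-340,75,30)),((708,418),(-340,-30,30))]
B=[((703,333),(-190,-84,74)),((620,543),(-190,84,74)),((551,382),(-110,0,72)),((338,332),(50,30,66)),((460,385),(-50,30,66))]
l,e=fit(L,[557,30,1.1]);print('loader',l,e)
b,e=fit(B,[507,-67,1.15]);print('boat',b,e)
for z,pts in ((105,((345,112),(240,348))),):
    for c in pts:
        d=atz(im,px(c),z)[:2]-l[:2];c_,s_=np.cos(l[2]),np.sin(l[2]);print('cover top in loader',d@[c_,s_],d@[-s_,c_])
d=b[:2]-l[:2];c_,s_=np.cos(l[2]),np.sin(l[2]);print('boat in loader',d@[c_,s_],d@[-s_,c_],b[2]-l[2])
for n,X in (('fin',(-152,0,55)),('barend',(-190,-60,74))): print(n,w(b,X))
E
python3 fit.py
```

```text
loader [556.15619681  34.5402716    1.14661861] [ 0.5 -1.1 -0.2  0.3 -0.3  0.8]
boat [510.74204841 -72.16441366   1.16485595] [ 1.5 -2.5 -2.1  0.6  1.6  1.1 -1.3 -0.5  0.3  1.2]
cover top in loader -10.186066012311901 -111.58794554370441
cover top in loader -17.133577429176533 66.20580532299957
boat in loader -115.9394156945327 -2.527176617432698 0.018237341272004715
fin [np.float64(450.7198498080862), np.float64(-211.8115965020353), 55]
barend [np.float64(490.83818812078874), np.float64(-270.41636534406337), 74]
```

{"name": "step_arm", "arguments": {
  "steps": [
    {"tx": 30, "ty": -26, "rz": -4},
    {"tx": 60, "ty": -52, "rz": -8},
    {"tx": 91, "ty": -78, "rz": -12},
    {"tx": 122, "ty": -104, "rz": -16},
    {"tx": 152, "ty": -130, "rz": -20},
    {"tx": 183, "ty": -156, "rz": -24},
    {"tx": 213, "ty": -182, "rz": -28},
    {"tx": 244, "ty": -208, "rz": -32},
    {"tx": 274, "ty": -234, "rz": -36},
    {"tx": 304, "ty": -260, "rz": -40},
    {"tx": 335, "ty": -286, "rz": -44},
    {"tx": 365, "ty": -311, "rz": -48},
    {"tx": 365, "ty": -311, "rz": -48},
    {"tx": 365, "ty": -311, "rz": -48}
  ]
}}

```text
validation failed for argument at $.st...
```

Run:
```python
from h import *
o=get_obs();print(o['clock'],o['ee_pos'],o['eef_rot'],o['wrist_force'])
im=snap('wrist','w1.png');print(im['hand_eye'],im['camera_matrix'])
for l in('fin','bar_mid','bar_end','can_center','slot','tray'):
    print(l,[(round(r['p'],2),np.round(r['point'])) for r in landmark_of(l,'wrist')[:2]])
a=cv2.imread('pics/w1.png');cv2.imwrite('pics/w1b.png',cv2.resize(a,(800,600),interpolation=cv2.INTER_CUBIC))
```

```text
1.35 [ 196.94193827 -619.42028173  256.25105288] [-4.02338191e-05  9.88174099e-01  1.53336062e-01 -4.81592238e-06] [0.43091212 0.04556159 0.88358873]
[[ 7.95585622e-04 -9.48745504e-01 -3.16040085e-01  8.20962700e+01]
 [ 9.99998778e-01  1.18023591e-03 -1.02568908e-03 -6.95085595e-01]
 [ 1.34611976e-03 -3.16038882e-01  9.48745283e-01 -1.18499963e+02]
 [ 0.00000000e+00  0.00000000e+00  0.00000000e+00  1.00000000e+00]] [[330.96724889   0.         283.27650082]
 [  0.         330.96724889 210.44441108]
 [  0.           0.           1.        ]]
fin []
bar_mid []
bar_end []
can_center []
slot []
tray []
```

View pics/w1b.png

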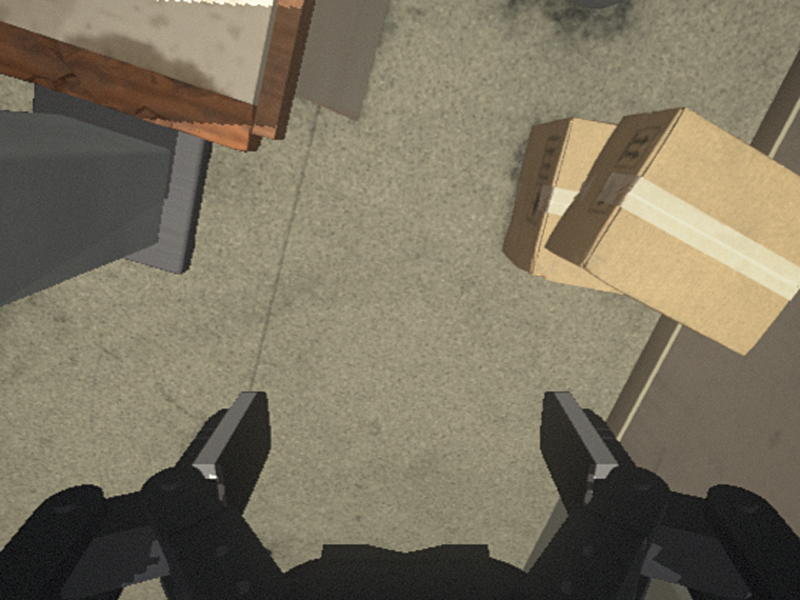

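The move was refused because every field is required in each row, so the wrist view still shows only floor and cartons. I'll resend it in full.

{"name": "step_arm", "arguments": {
  "steps": [
    {"tx": 30, "ty": -26, "tz": 0, "rx": 0, "ry": 0, "rz": -4, "gripper": 100},
    {"tx": 61, "ty": -52, "tz": 0, "rx": 0, "ry": 0, "rz": -8, "gripper": 100},
    {"tx": 91, "ty": -78, "tz": 0, "rx": 0, "ry": 0, "rz": -12, "gripper": 100},
    {"tx": 122, "ty": -104, "tz": 0, "rx": 0, "ry": 0, "rz": -16, "gripper": 100},
    {"tx": 152, "ty": -130, "tz": 0, "rx": 0, "ry": 0, "rz": -20, "gripper": 100},
    {"tx": 183, "ty": -156, "tz": 0, "rx": 0, "ry": 0, "rz": -24, "gripper": 100},
    {"tx": 213, "ty": -182, "tz": 0, "rx": 0, "ry": 0, "rz": -28, "gripper": 100},
    {"tx": 244, "ty": -208, "tz": 0, "rx": 0, "ry": 0, "rz": -32, "gripper": 100},
    {"tx": 274, "ty": -234, "tz": 0, "rx": 0, "ry": 0, "rz": -36, "gripper": 100},
    {"tx": 304, "ty": -260, "tz": 0, "rx": 0, "ry": 0, "rz": -40, "gripper": 100},
    {"tx": 335, "ty": -286, "tz": 0, "rx": 0, "ry": 0, "rz": -44, "gripper": 100},
    {"tx": 365, "ty": -311, "tz": 0, "rx": 0, "ry": 0, "rz": -48, "gripper": 100},
    {"tx": 365, "ty": -311, "tz": 0, "rx": 0, "ry": 0, "rz": -48, "gripper": 100},
    {"tx": 365, "ty": -311, "tz": 0, "rx": 0, "ry": 0, "rz": -48, "gripper": 100}
  ]
}}

```text
clock: 2.87
ee_pos: [452.3, -209.4, 256.7]
eef_rot: [0.0, 0.838, 0.545, 0.001]
wrist_force: [-0.9, -1.3, 0.2]
grip_width: 85.5
gripper_force: 0.0
```

```bash
cat >> h.py <<'E'
from scipy.spatial.transform import Rotation as Rot
def wsnap(f=None):
    o=get_obs();im=snap('wrist',f)
    q=o['eef_rot'];T=np.eye(4);T[:3,:3]=Rot.from_quat([q[1],q[2],q[3],q[0]]).as_matrix();T[:3,3]=o['ee_pos']
    M=np.linalg.inv(T@np.array(im['hand_eye']));im['R']=M[:3,:3];im['t']=M[:3,3];return o,im
E
python3 - <<'E'
from h import *
import json
o,im=wsnap('w2.png');print(o['clock'],o['ee_pos'],o['eef_rot'],o['wrist_force'])
json.dump({k:np.array(im[k]).tolist() for k in('R','t','camera_matrix')},open('w2.json','w'))
for l,z in [('fin',55),('bar_mid',74),('bar_end',74),('can_center',61),('slot',30),('tray',47)]:
    print(l,[(round(r['p'],2),np.round(r['point']),np.round(atz(im,r['point'][::-1],z))) for r in landmark_of(l,'wrist')[:2]])
a=cv2.imread('pics/w2.png');cv2.imwrite('pics/w2b.png',cv2.resize(a,(800,600),interpolation=cv2.INTER_CUBIC))
E
```

```text
2.8667 [ 452.27266315 -209.36160701  256.73102256] [2.52318305e-04 8.38498490e-01 5.44903630e-01 5.02225597e-04] [-0.90204879 -1.27540686  0.23253917]
fin [(0.89, array([185., 282.]), array([ 452., -206.,   55.])), (0.29, array([230., 282.]), array([ 433., -250.,   55.]))]
bar_mid [(0.73, array([231., 282.]), array([ 435., -244.,   74.]))]
bar_end [(0.7, array([226., 340.]), array([ 489., -262.,   74.]))]
can_center [(0.92, array([292., 382.]), array([ 504., -358.,   61.])), (0.58, array([ 18., 260.]), array([494., -66.,  61.]))]
slot [(0.35, array([ 19., 259.]), array([494., -59.,  30.]))]
tray [(0.66, array([ 16., 277.]), array([509., -67.,  47.])), (0.57, array([ 24., 262.]), array([495., -68.,  47.]))]
```

View pics/w2b.png

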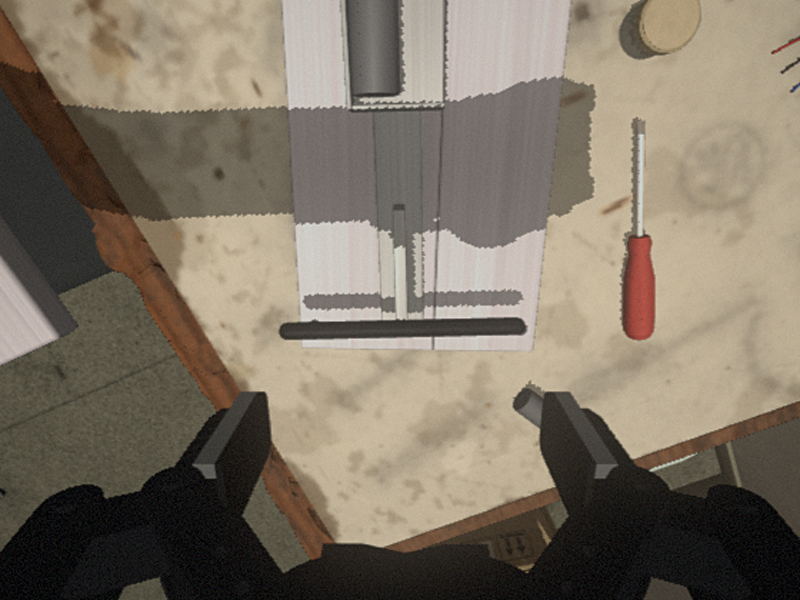

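The view shows the fin top at (399,206)-(401,318) and the crossbar from (281,331) to (526,326). The bed's rear edge runs from (303,350) to (532,350). Now fitting both poses from these.

```bash
cat > fit2.py <<'E'
from h import *
import json
from scipy.optimize import least_squares
im=json.load(open('w2.json'))
def w(p,X): c,s=np.cos(p[2]),np.sin(p[2]);return [p[0]+c*X[0]-s*X[1],p[1]+s*X[0]+c*X[1],X[2]]
def W(c,z): return atz(im,(np.array(c)+.5)*.7-.5,z)[:2]
def inv(p,q): c,s=np.cos(p[2]),np.sin(p[2]);d=q-p[:2];return np.array([d@[c,s],d@[-s,c]])
def fit(obs,p0):
    def r(p):
        o=[]
        for c,z,x,y in obs:
            q=inv(p,W(c,z))
            if x is not None:o.append(q[0]-x)
            if y is not None:o.append(q[1]-y)
        return o
    s=least_squares(r,p0,loss='soft_l1');return s.x,np.round(s.fun,1)
l,e=fit([((303,350),30,-340,75),((532,350),30,-340,-110),((434,349),30,-340,-30),((283,2),30,None,75),((570,2),30,None,-110),((440,120),30,None,-30)],[557,30,1.15]);print('loader',l,e)
b,e=fit([((281,331),74,-190,84),((526,326),74,-190,-84),((399,206),72,-110,0),((401,317),72,None,0),((351,107),64,-50,30),((442,107),64,-50,-30)],[507,-67,1.15]);print('boat',b,e)
print('boat in loader',inv(l,b[:2]),b[2]-l[2])
for n,X in (('fin',(-152,0,55)),('barend',(-190,-60,74))): print(n,w(b,X))
E
python3 fit2.py
```

```text
loader [557.09162092  36.34975726   1.14495612] [-1.2 -0.7  0.3  1.8  0.5 -0.  -2.3  0.1  0.6]
boat [509.21274622 -66.83939486   1.17572868] [-0.9 -0.7 -1.  -0.4  1.7  0.3  0.9  1.  -1.9 -0.2  2.5]
boat in loader [-113.75163041    0.97690296] 0.030772559605601657
fin [np.float64(450.7124110816204), np.float64(-207.1309155944802), 55]
barend [np.float64(491.4655591654056), np.float64(-265.29603333063784), 74]
```

{"name": "step_arm", "arguments": {
  "steps": [
    {"tx": 1, "ty": -2, "tz": 35, "rx": 0, "ry": 0, "rz": -1.3, "gripper": 80},
    {"tx": 1, "ty": -2, "tz": 70, "rx": 0, "ry": 0, "rz": -1.3, "gripper": 60},
    {"tx": 1, "ty": -2, "tz": 105, "rx": 0, "ry": 0, "rz": -1.3, "gripper": 50},
    {"tx": 1, "ty": -2, "tz": 135, "rx": 0, "ry": 0, "rz": -1.3, "gripper": 40},
    {"tx": 1, "ty": -2, "tz": 160, "rx": 0, "ry": 0, "rz": -1.3, "gripper": 40},
    {"tx": 1, "ty": -2, "tz": 178, "rx": 0, "ry": 0, "rz": -1.3, "gripper": 40},
    {"tx": 1, "ty": -2, "tz": 186, "rx": 0, "ry": 0, "rz": -1.3, "gripper": 40},
    {"tx": 1, "ty": -2, "tz": 186, "rx": 0, "ry": 0, "rz": -1.3, "gripper": 40}
  ]
}}

```text
clock: 3.88
ee_pos: [447.2, -210.7, 68.3]
eef_rot: [-0.002, 0.835, 0.551, -0.001]
wrist_force: [-0.2, -1.2, 0.8]
grip_width: 34.1
gripper_force: 0.0
```

{"name": "step_arm", "arguments": {
  "steps": [
    {"tx": 0, "ty": 0, "tz": 0, "rx": 0, "ry": 0, "rz": 0, "gripper": 30},
    {"tx": 0, "ty": 0, "tz": 0, "rx": 0, "ry": 0, "rz": 0, "gripper": 20},
    {"tx": 0, "ty": 0, "tz": 0, "rx": 0, "ry": 0, "rz": 0, "gripper": 14},
    {"tx": 0, "ty": 0, "tz": 0, "rx": 0, "ry": 0, "rz": 0, "gripper": 10},
    {"tx": 0, "ty": 0, "tz": 0, "rx": 0, "ry": 0, "rz": 0, "gripper": 5},
    {"tx": 0, "ty": 0, "tz": 0, "rx": 0, "ry": 0, "rz": 0, "gripper": 0},
    {"tx": 0, "ty": 0, "tz": 0, "rx": 0, "ry": 0, "rz": 0, "gripper": 0},
    {"tx": 0, "ty": 0, "tz": 0, "rx": 0, "ry": 0, "rz": 0, "gripper": 0},
    {"tx": 0, "ty": 0, "tz": 0, "rx": 0, "ry": 0, "rz": 0, "gripper": 0}
  ]
}}

```text
clock: 4.63
ee_pos: [449.3, -211.0, 71.6]
eef_rot: [0.001, 0.834, 0.552, -0.0]
wrist_force: [-2.6, 0.2, 5.8]
grip_width: 7.0
gripper_force: 59.6
```

Run:
```python
from h import *
import json
o,im=wsnap('w3.png');print(o['clock'],o['ee_pos'],o['eef_rot'],o['wrist_force'],o['grip_width'],o['gripper_force'])
json.dump({k:np.array(im[k]).tolist() for k in('R','t','camera_matrix')},open('w3.json','w'))
a=cv2.imread('pics/w3.png');cv2.imwrite('pics/w3b.png',cv2.resize(a,(800,600),interpolation=cv2.INTER_CUBIC))
```

```text
4.6333 [ 449.34045771 -210.96260382   71.59614574] [ 5.65512447e-04  8.33758874e-01  5.52128367e-01 -2.93245179e-04] [-2.62292482  0.20603865  5.7604378 ] 7.032558851866478 59.61240112781525
```

View pics/w3b.png

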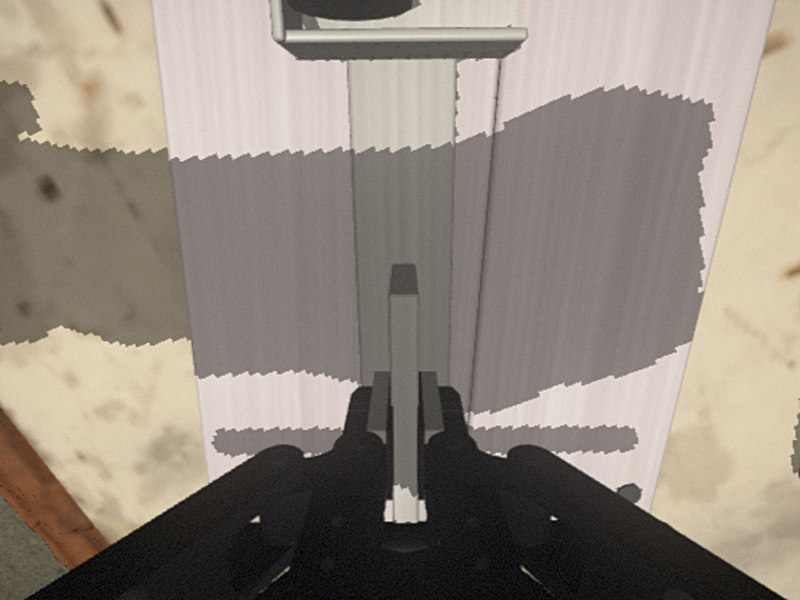

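Fin is pinched at 7 mm with 60 N. Fin top runs from (404,293), keel edges are (348,60) and (457,60), and the joint line runs (500,60)-(470,410). Refining the poses from here.

```bash
sed 's/w2.json/w3.json/; /^l,e/,$d' fit2.py > fit3.py
cat >> fit3.py <<'E'
l,e=fit([((152,2),30,None,75),((208,480),30,None,75),((774,2),30,None,-110),((652,515),30,None,-110),((500,62),30,None,-30),((470,410),30,None,-30),((0,0),0,None,None)],[557,36,1.15]);print('loader',l,e, inv(l,np.array([557,36.])))
l0=np.array([557,36.,l[2]]); 
b,e=fit([((404,293),72,-110,0),((405,480),72,None,0),((348,62),38,None,16),((360,380),38,None,16),((457,62),38,None,-16),((450,370),38,None,-16),((284,40),64,-50,30),((527,40),64,-50,-30)],[507,-67,1.15]);print('boat',b,e)
print('boat in loader',inv(l,b[:2]),b[2]-l[2])
tcp=np.array([449.34,-210.96]);print('tcp in boat',inv(b,tcp),'yaw tool',2*np.arctan2(.552128,.833759))
E
python3 fit3.py
```

```text
loader [559.610802    39.09693689   1.14054735] [-1.  -0.2  0.8  0.1  0.   0.2] [-3.90364599  1.08113515]
boat [509.40988634 -67.398707     1.17459045] [-0.3  0.  -0.   0.   0.1  0.4 -0.1  0.2 -1.8  0.   0.6]
boat in loader [-117.72849286    1.20667697] 0.03404310142724776
tcp in boat [-1.55622093e+02  1.30770205e-02] yaw tool 1.16982916343715
```

{"name": "step_arm", "arguments": {
  "steps": [
    {"tx": 4, "ty": -0.5, "tz": 0, "rx": 0, "ry": 0, "rz": 0.3, "gripper": 0},
    {"tx": 12, "ty": -1, "tz": 0, "rx": 0, "ry": 0, "rz": 0.8, "gripper": 0},
    {"tx": 22, "ty": -2, "tz": 0, "rx": 0, "ry": 0, "rz": 1.4, "gripper": 0},
    {"tx": 32, "ty": -2.5, "tz": 0, "rx": 0, "ry": 0, "rz": 1.9, "gripper": 0},
    {"tx": 41, "ty": -2.8, "tz": 0, "rx": 0, "ry": 0, "rz": 1.9, "gripper": 0},
    {"tx": 45, "ty": -2.8, "tz": 0, "rx": 0, "ry": 0, "rz": 1.9, "gripper": 0},
    {"tx": 45, "ty": -2.8, "tz": 0, "rx": 0, "ry": 0, "rz": 1.9, "gripper": 0},
    {"tx": 45, "ty": -2.8, "tz": 0, "rx": 0, "ry": 0, "rz": 1.9, "gripper": 0}
  ]
}}

```text
clock: 5.35
ee_pos: [465.4, -169.3, 71.6]
eef_rot: [0.001, 0.843, 0.538, 0.001]
wrist_force: [-1.3, -1.6, 6.3]
grip_width: 6.8
gripper_force: 59.5
```

Run:
```python
from h import *
import json
o,im=wsnap('w4.png');print(o['clock'],o['ee_pos'],o['eef_rot'],o['wrist_force'],o['grip_width'],o['gripper_force'])
json.dump({k:np.array(im[k]).tolist() for k in('R','t','camera_matrix')},open('w4.json','w'))
t=snap('top','top4.png');
a=cv2.imread('pics/w4.png')[:300];b=cv2.imread('pics/top4.png')[160:325,155:380]
a=cv2.resize(a,(560,300));b=cv2.resize(b,(400,293),interpolation=cv2.INTER_CUBIC)
c=np.zeros((600,560,3),np.uint8);c[:300]=a;c[300:593,:400]=b
cv2.imwrite('pics/c4.png',c)
```

```text
5.35 [ 465.39415288 -169.25179998   71.56941462] [1.37427882e-03 8.43241086e-01 5.37533487e-01 5.77571346e-04] [-1.32636623 -1.64883569  6.25151976] 6.785177870618332 59.53668415546417
```

View pics/c4.png

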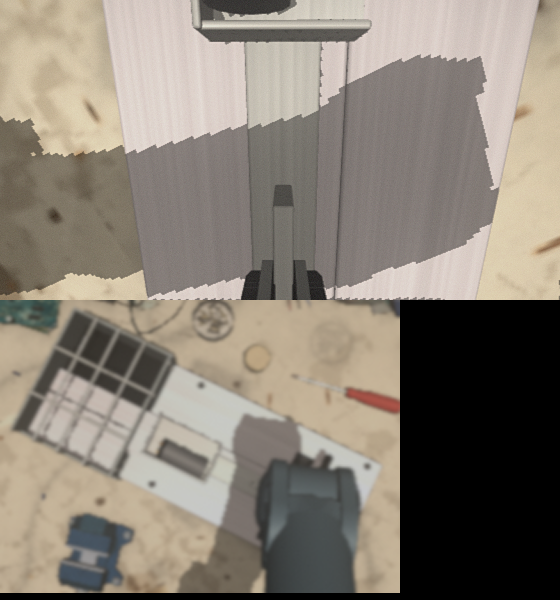

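```bash
sed 's/w2.json/w4.json/; /^l,e/,$d' fit2.py > fit4.py
cat >> fit4.py <<'E'
W=lambda c,z: atz(im,c,z)[:2]
l,e=fit([((103,2),30,None,75),((147,293),30,None,75),((536,2),30,None,-110),((475,298),30,None,-110),((348,45),30,None,-30),((337,250),30,None,-30)],[557,36,1.15]);print('loader',l,e)
b,e=fit([((283,207),72,-110,0),((247,45),38,None,16),((252,260),38,None,16),((321,45),38,None,-16),((316,250),38,None,-16),((202,29),64,-50,30),((371,29),64,-50,-30)],[507,-67,1.15]);print('boat',b,e)
c,s=np.cos(l[2]),np.sin(l[2])
q=inv(l,np.array([557.,36.3]));l[:2]+=q[0]*np.array([c,s]);print('loader adj',l)
print('boat in loader',inv(l,b[:2]),b[2]-l[2])
top=snap('top')
for u in((298,218),(340,130),(238,350)): print('cover foot',inv(l,atz(top,(155+u[0]/3.502,160+u[1]/3.502),30)[:2]))
tcp=get_obs()['ee_pos'][:2];print('tcp in boat',inv(b,tcp),'tcp in loader',inv(l,tcp),'yaw tool',2*np.arctan2(.5375,.8432))
E
python3 fit4.py
```

```text
loader [664.68193188 265.54779053   1.13797972] [-1.  -0.9  1.5  1.1 -0.1 -0.1]
boat [531.34993745 -28.81347815   1.13330285] [-0.6  0.5 -0.5  0.1  0.7 -0.3  0.2 -1.9  0.4  0.7]
loader adj [558.45165497  35.62928535   1.13797972]
boat in loader [-69.867622    -2.42657281] -0.004676863940364484
cover foot [ -5.37102586 -32.96358094]
cover foot [  -3.84544992 -106.03094557]
cover foot [-9.60235289 73.72857333]
tcp in boat [-155.16449163    0.24705131] tcp in loader [-225.02926126   -1.45384364] yaw tool 1.1350077877671374
```

{"name": "step_arm", "arguments": {
  "steps": [
    {"tx": 0, "ty": -1, "tz": 0, "rx": 0, "ry": 0, "rz": -0.2, "gripper": 0},
    {"tx": 2, "ty": -1.5, "tz": 0, "rx": 0, "ry": 0, "rz": -0.3, "gripper": 0},
    {"tx": 8, "ty": -1.5, "tz": 0, "rx": 0, "ry": 0, "rz": -0.3, "gripper": 0},
    {"tx": 16, "ty": -1.5, "tz": 0, "rx": 0, "ry": 0, "rz": -0.3, "gripper": 0},
    {"tx": 25, "ty": -1.6, "tz": 0, "rx": 0, "ry": 0, "rz": -0.3, "gripper": 0},
    {"tx": 34, "ty": -1.6, "tz": 0, "rx": 0, "ry": 0, "rz": -0.3, "gripper": 0},
    {"tx": 43, "ty": -1.6, "tz": 0, "rx": 0, "ry": 0, "rz": -0.3, "gripper": 0},
    {"tx": 52, "ty": -1.7, "tz": 0, "rx": 0, "ry": 0, "rz": -0.3, "gripper": 0},
    {"tx": 61, "ty": -1.7, "tz": 0, "rx": 0, "ry": 0, "rz": -0.3, "gripper": 0},
    {"tx": 70, "ty": -1.8, "tz": 0, "rx": 0, "ry": 0, "rz": -0.3, "gripper": 0},
    {"tx": 79, "ty": -1.8, "tz": 0, "rx": 0, "ry": 0, "rz": -0.3, "gripper": 0},
    {"tx": 88, "ty": -1.8, "tz": 0, "rx": 0, "ry": 0, "rz": -0.3, "gripper": 0},
    {"tx": 97, "ty": -1.9, "tz": 0, "rx": 0, "ry": 0, "rz": -0.3, "gripper": 0},
    {"tx": 106, "ty": -1.9, "tz": 0, "rx": 0, "ry": 0, "rz": -0.3, "gripper": 0},
    {"tx": 115, "ty": -2, "tz": 0, "rx": 0, "ry": 0, "rz": -0.3, "gripper": 0},
    {"tx": 124, "ty": -2, "tz": 0, "rx": 0, "ry": 0, "rz": -0.3, "gripper": 0},
    {"tx": 131, "ty": -2, "tz": 0, "rx": 0, "ry": 0, "rz": -0.3, "gripper": 0},
    {"tx": 136, "ty": -2, "tz": 0, "rx": 0, "ry": 0, "rz": -0.3, "gripper": 0},
    {"tx": 136, "ty": -2, "tz": 0, "rx": 0, "ry": 0, "rz": -0.3, "gripper": 0},
    {"tx": 136, "ty": -2, "tz": 0, "rx": 0, "ry": 0, "rz": -0.3, "gripper": 0}
  ]
}}

```text
clock: 7.17
ee_pos: [520.1, -47.3, 71.6]
eef_rot: [0.002, 0.842, 0.539, -0.001]
wrist_force: [-3.0, -6.5, 9.3]
grip_width: 6.7
gripper_force: 60.1
```

Run:
```python
from h import *
import json
o,im=wsnap('w5.png');print(o['clock'],o['ee_pos'],o['eef_rot'],o['wrist_force'],o['grip_width'],o['gripper_force'])
json.dump({k:np.array(im[k]).tolist() for k in('R','t','camera_matrix')},open('w5.json','w'))
snap('top','top5.png');
a=cv2.imread('pics/w5.png')[:300];b=cv2.imread('pics/top5.png')[160:325,155:380]
b=cv2.resize(b,(409,300),interpolation=cv2.INTER_CUBIC)
c=np.zeros((600,560,3),np.uint8);c[:300]=a;c[300:,:409]=b
cv2.imwrite('pics/c5.png',c)
```

```text
7.1667 [520.1269469  -47.27042475  71.57581476] [ 0.00163261  0.84245275  0.5387668  -0.00101566] [-3.02180647 -6.53583908  9.2810264 ] 6.675337090382226 60.09970664978027
```

View pics/c5.png

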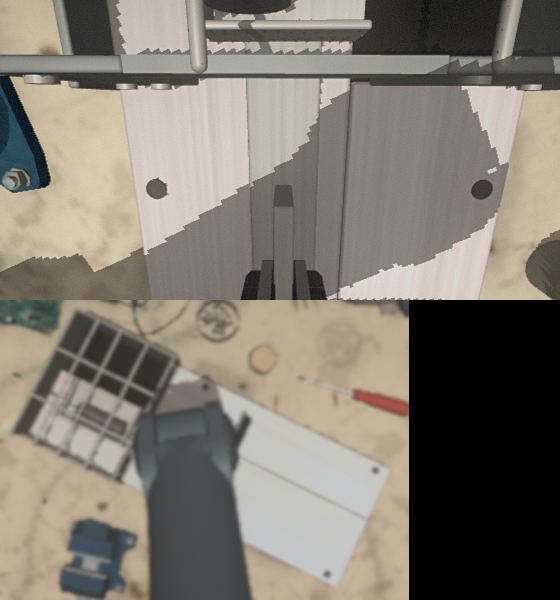

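The wrist view shows the cover top at row ~56-75 and the tray's rear wall beyond it at row ~25. Checking numerically.

```bash
sed 's/w2.json/w5.json/; /^l,e/,$d' fit2.py > fit5.py
cat >> fit5.py <<'E'
W=lambda c,z: atz(im,c,z)[:2]
b,e=fit([((283,207),72,-110,0),((247,90),38,None,16),((252,260),38,None,16),((316,250),38,None,-16),((205,20),64,-46,None),((371,22),64,-46,None)],[570,50,1.14]);print('boat',b,e)
for r in(56,75,79):
  for c in (240,300): print(r,'cover z105',inv(b,W((c,r),105)),'z107',inv(b,W((c,r),107)))
l=np.array([558,35.6,1.139]);print('boat in loader',inv(l,b[:2]),b[2]-l[2])
for c in((122,100),(145,290),(348,100),(339,280),(522,100),(482,298)):print(inv(l,W(c,30)))
print(np.round(search_frame('cover','top')[0]['rect']) if search_frame('cover','top') else 0)
E
python3 fit5.py
```

```text
boat [585.18258613  92.33031389   1.13556593] [ 0.6  0.4 -0.   0.  -0.4 -0.1 -0.5]
56 cover z105 [-61.66301339  10.57784856] z107 [-61.88768994  10.34165049]
56 cover z105 [-61.61614864  -3.43852179] z107 [-61.84193059  -3.34411481]
75 cover z105 [-65.77958769  10.73626338] z107 [-65.90716633  10.49632876]
75 cover z105 [-65.73295179  -3.51790305] z107 [-65.86163044  -3.4216237 ]
79 cover z105 [-66.66409582  10.77030119] z107 [-66.7708115   10.52956373]
79 cover z105 [-66.61751355  -3.5349594 ] z107 [-66.72532798  -3.43827773]
boat in loader [62.89933931 -0.94584212] -0.003434070628761887
[-8.63010735 73.43708986]
[-108.43318581   76.22358873]
[ -8.6570756  -30.02390417]
[-102.26753563  -30.89994176]
[  -8.67787402 -109.81496354]
[-113.79478017 -111.5661672 ]
[235. 228.  37.  66.]
```

The cover plate lies at boat x -62 to -66, so the boat is about 64 mm past it and inside. I'll add 6 mm of margin, release and rise.

{"name": "step_arm", "arguments": {
  "steps": [
    {"tx": 3, "ty": 0, "tz": 0, "rx": 0, "ry": 0, "rz": 0, "gripper": 0},
    {"tx": 6, "ty": 0, "tz": 0, "rx": 0, "ry": 0, "rz": 0, "gripper": 0},
    {"tx": 6, "ty": 0, "tz": 0, "rx": 0, "ry": 0, "rz": 0, "gripper": 0},
    {"tx": 6, "ty": 0, "tz": 0, "rx": 0, "ry": 0, "rz": 0, "gripper": 0},
    {"tx": 6, "ty": 0, "tz": 0, "rx": 0, "ry": 0, "rz": 0, "gripper": 15},
    {"tx": 6, "ty": 0, "tz": 0, "rx": 0, "ry": 0, "rz": 0, "gripper": 25},
    {"tx": 6, "ty": 0, "tz": 0, "rx": 0, "ry": 0, "rz": 0, "gripper": 35},
    {"tx": 6, "ty": 0, "tz": 0, "rx": 0, "ry": 0, "rz": 0, "gripper": 35},
    {"tx": 6, "ty": 0, "tz": -10, "rx": 0, "ry": 0, "rz": 0, "gripper": 35},
    {"tx": 6, "ty": 0, "tz": -30, "rx": 0, "ry": 0, "rz": 0, "gripper": 35},
    {"tx": 6, "ty": 0, "tz": -60, "rx": 0, "ry": 0, "rz": 0, "gripper": 35},
    {"tx": -10, "ty": 30, "tz": -62, "rx": 0, "ry": 0, "rz": 0, "gripper": 0},
    {"tx": -29, "ty": 68, "tz": -60, "rx": 0, "ry": 0, "rz": 0, "gripper": 0},
    {"tx": -29, "ty": 68, "tz": -50, "rx": 0, "ry": 0, "rz": 0, "gripper": 0},
    {"tx": -29, "ty": 68, "tz": -45, "rx": 0, "ry": 0, "rz": 0, "gripper": 0},
    {"tx": -29, "ty": 68, "tz": -45, "rx": 0, "ry": 0, "rz": 0, "gripper": 0},
    {"tx": -29, "ty": 68, "tz": -45, "rx": 0, "ry": 0, "rz": 0, "gripper": 0}
  ]
}}

```text
clock: 8.78
ee_pos: [568.2, -97.0, 114.6]
eef_rot: [-0.001, 0.841, 0.541, -0.001]
wrist_force: [0.1, -0.6, -0.7]
grip_width: -0.2
gripper_force: 0.0
```

Run:
```python
from h import *
o,im=wsnap('w6.png');print(o['clock'],o['ee_pos'],o['wrist_force'],o['grip_width'])
a=cv2.imread('pics/w6.png');cv2.imwrite('pics/w6b.png',a)
```

```text
8.7833 [568.23366553 -97.03595381 114.56714391] [ 0.07217585 -0.64029478 -0.69609623] -0.19585088661093436
```

View pics/w6b.png

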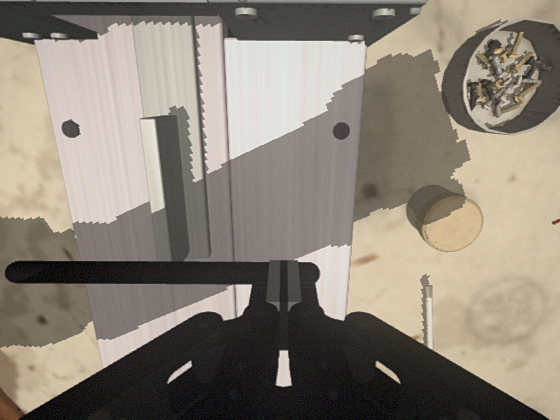

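The tips sit over the bar's right end at (285,272), with the flux pot and tin clear. Now pressing along the arc.

{"name": "step_arm", "arguments": {
  "steps": [
    {"tx": 2, "ty": 0, "tz": 5, "rx": 0, "ry": 0, "rz": 0, "gripper": 0},
    {"tx": 2, "ty": 0, "tz": 9, "rx": 0, "ry": 0, "rz": 0, "gripper": 0},
    {"tx": 2, "ty": 1, "tz": 12, "rx": 0, "ry": 0, "rz": 0, "gripper": 0},
    {"tx": 2, "ty": 2, "tz": 14, "rx": 0, "ry": 0, "rz": 0, "gripper": 0},
    {"tx": 2, "ty": 3, "tz": 16, "rx": 0, "ry": 0, "rz": 0, "gripper": 0},
    {"tx": 2, "ty": 4, "tz": 18, "rx": 0, "ry": 0, "rz": 0, "gripper": 0},
    {"tx": 2, "ty": 6, "tz": 20, "rx": 0, "ry": 0, "rz": 0, "gripper": 0},
    {"tx": 2, "ty": 7, "tz": 22, "rx": 0, "ry": 0, "rz": 0, "gripper": 0},
    {"tx": 2, "ty": 9, "tz": 24, "rx": 0, "ry": 0, "rz": 0, "gripper": 0},
    {"tx": 2, "ty": 10, "tz": 26, "rx": 0, "ry": 0, "rz": 0, "gripper": 0},
    {"tx": 2, "ty": 12, "tz": 28, "rx": 0, "ry": 0, "rz": 0, "gripper": 0},
    {"tx": 2, "ty": 12, "tz": 28, "rx": 0, "ry": 0, "rz": 0, "gripper": 0},
    {"tx": 2, "ty": 12, "tz": 28, "rx": 0, "ry": 0, "rz": 0, "gripper": 0},
    {"tx": 2, "ty": 12, "tz": 28, "rx": 0, "ry": 0, "rz": 0, "gripper": 0},
    {"tx": 2, "ty": 12, "tz": 28, "rx": 0, "ry": 0, "rz": 0, "gripper": 0},
    {"tx": 2, "ty": 12, "tz": 28, "rx": 0, "ry": 0, "rz": 0, "gripper": 0}
  ]
}}

```text
clock: 10.17
ee_pos: [580.6, -102.1, 87.1]
eef_rot: [-0.0, 0.842, 0.54, -0.0]
wrist_force: [1.0, 0.9, 1.2]
grip_width: 0.1
gripper_force: 0.7
```

Run:
```python
from h import *
o,im=wsnap('w7.png');print(o['clock'],o['ee_pos'],o['wrist_force'])
s=snap('scene','s7.png');t=snap('top','t7.png')
a=cv2.imread('pics/w7.png')[:300];b=cv2.imread('pics/t7.png')[160:260,160:280];d=cv2.imread('pics/s7.png')[185:305,190:350]
c=np.zeros((600,760,3),np.uint8);c[:300,:560]=a;c[300:,:360]=cv2.resize(b,(360,300),interpolation=3);c[300:,360:]=cv2.resize(d,(400,300),interpolation=3)
cv2.imwrite('pics/c7.png',c)
```

```text
10.1667 [ 580.64842084 -102.13448582   87.0847077 ] [1.04574913 0.89622155 1.21802347]
```

View pics/c7.png

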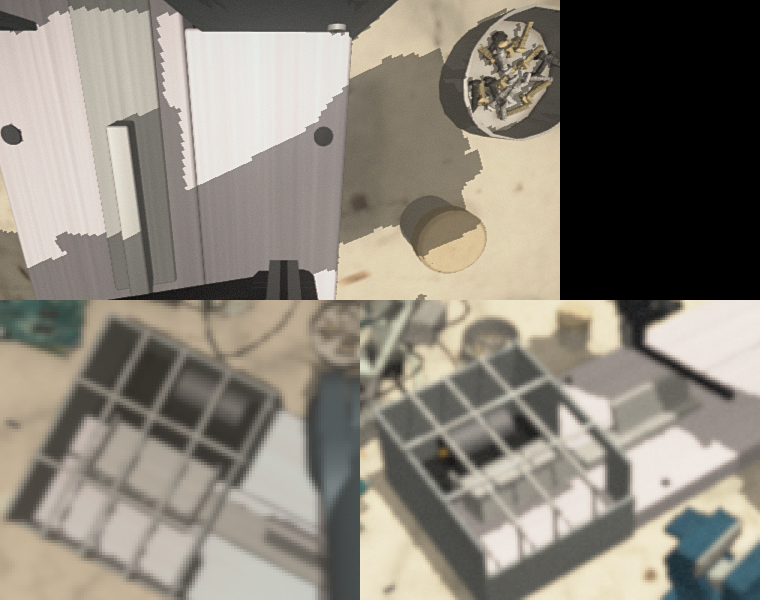

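The capacitor is in the trough (top crop (210,395), tray empty). I'll let the boat back down gently, then retract.

{"name": "step_arm", "arguments": {
  "steps": [
    {"tx": 0, "ty": -2, "tz": -3, "rx": 0, "ry": 0, "rz": 0, "gripper": 0},
    {"tx": 0, "ty": -4, "tz": -6, "rx": 0, "ry": 0, "rz": 0, "gripper": 0},
    {"tx": 0, "ty": -6, "tz": -9, "rx": 0, "ry": 0, "rz": 0, "gripper": 0},
    {"tx": 0, "ty": -8, "tz": -12, "rx": 0, "ry": 0, "rz": 0, "gripper": 0},
    {"tx": 0, "ty": -10, "tz": -15, "rx": 0, "ry": 0, "rz": 0, "gripper": 0},
    {"tx": 0, "ty": -12, "tz": -18, "rx": 0, "ry": 0, "rz": 0, "gripper": 0},
    {"tx": 0, "ty": -12, "tz": -21, "rx": 0, "ry": 0, "rz": 0, "gripper": 0},
    {"tx": 0, "ty": -12, "tz": -28, "rx": 0, "ry": 0, "rz": 0, "gripper": 0},
    {"tx": 0, "ty": -12, "tz": -50, "rx": 0, "ry": 0, "rz": 0, "gripper": 0},
    {"tx": -30, "ty": -12, "tz": -85, "rx": 0, "ry": 0, "rz": 0, "gripper": 0},
    {"tx": -60, "ty": -12, "tz": -115, "rx": 0, "ry": 0, "rz": 0, "gripper": 0},
    {"tx": -95, "ty": -12, "tz": -130, "rx": 0, "ry": 0, "rz": 0, "gripper": 0},
    {"tx": -130, "ty": -12, "tz": -140, "rx": 0, "ry": 0, "rz": 0, "gripper": 0},
    {"tx": -150, "ty": -12, "tz": -140, "rx": 0, "ry": 0, "rz": 0, "gripper": 0},
    {"tx": -150, "ty": -12, "tz": -140, "rx": 0, "ry": 0, "rz": 0, "gripper": 0},
    {"tx": -150, "ty": -12, "tz": -140, "rx": 0, "ry": 0, "rz": 0, "gripper": 0}
  ]
}}

```text
clock: 11.65
ee_pos: [506.7, -235.6, 227.8]
eef_rot: [0.0, 0.843, 0.538, -0.0]
wrist_force: [0.5, 0.4, 0.2]
grip_width: 0.3
gripper_force: 0.0
```

Run:
```python
from h import *
o,im=wsnap('w8.png');print(o['clock'],o['ee_pos'],o['wrist_force'])
s=snap('scene','s8.png');t=snap('top','t8.png')
l=np.array([558,35.6]);C=np.array([np.cos(1.139),np.sin(1.139)])
for n,i in(('top',t),('scene',s),('wrist',im)):
  for q,z in(('can_center',28),('tray',47),('bar_mid',74),('fin',55)):
    print(n,q,[(round(r['p'],2),np.round([(d:=atz(i,r['point'][::-1],z)[:2]-l)@C,d@[-C[1],C[0]]])) for r in landmark_of(q,n)[:3]])
a=cv2.imread('pics/w8.png')[:300];b=cv2.imread('pics/t8.png')[160:260,160:280];d=cv2.imread('pics/s8.png')[185:305,190:350]
c=np.zeros((600,760,3),np.uint8);c[:300,:560]=a;c[300:,:360]=cv2.resize(b,(360,300),interpolation=3);c[300:,360:]=cv2.resize(d,(400,300),interpolation=3)
cv2.imwrite('pics/c8.png',c)
```

```text
11.65 [ 506.72941952 -235.63999151  227.82397149] [0.54378376 0.35197396 0.18233374]
top can_center [(0.75, array([ 54., -99.])), (0.51, array([189., 124.])), (0.32, array([-123.,    4.]))]
top tray [(0.76, array([65., -2.]))]
top bar_mid [(0.93, array([-118.,   -1.]))]
top fin [(0.95, array([-94.,  -1.]))]
scene can_center [(0.69, array([-397., -120.])), (0.65, array([ 61., -85.])), (0.54, array([202., 145.]))]
scene tray [(0.7, array([67., -2.]))]
scene bar_mid [(0.73, array([-125.,   -7.])), (0.63, array([-79.,   8.]))]
scene fin [(0.74, array([-89.,  -3.]))]
wrist can_center [(0.58, array([-402., -129.]))]
wrist tray []
wrist bar_mid [(0.73, array([-121.,    1.]))]
wrist fin []
```

View pics/c8.png

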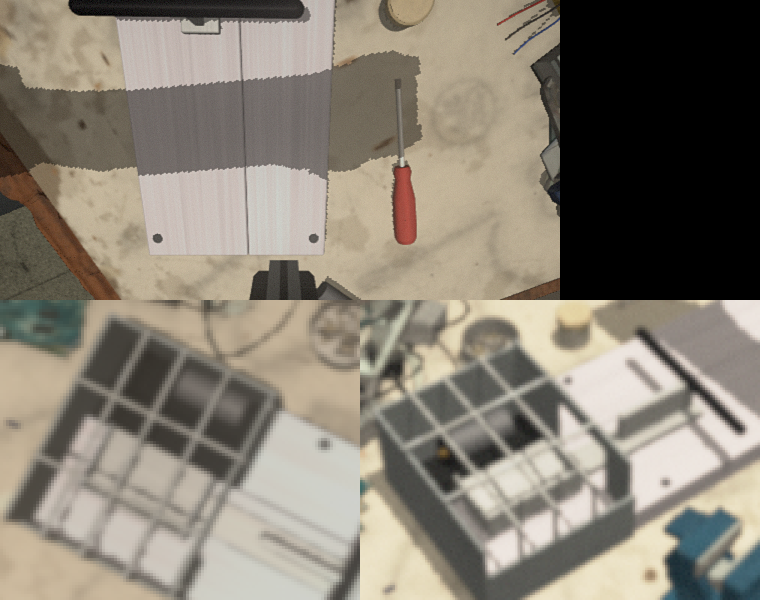

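Boat flat at x≈66–70 mm, capacitor at rest at about (57,-92) in the trough, and the bystanders were not touched.

```bash
python3 -c "
from bench import *
print(sign_off())"
```

```text
the job is handed in; nothing more can be done
None
```

The job is handed in: the boat lies flat with its tray about 66–70 mm past the cover plate, the capacitor is in the trough and the bystanders were left alone; no cover contact was seen, and no verdict was returned.

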